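# Snap the cover cap onto the open beam port and hold it home

### The job

One of the two beam ports bolted to the table has lost its cover: pick up the loose red snap cap, put it over the open port and press it straight down until it clicks, then keep pressing until it is fully home with the rubber seal ring squeezed down. Finish still gripping the cap and pressing it down; do not let go. Leave the other things standing where they are.

Things in the scene. Friction and masses are not known exactly. Their poses are not given: they have to be found in the camera images.
- snap_cap_center (a point): Loose red plastic snap cap, 50 mm high, 0.05 kg, standing open side down; point on its axis half-way up (25 mm above its lower rim), z up. Skirt 50 mm in diameter, from the rim to 28 mm above it. The mouth is 33 mm wide inside a 3 mm high lip; above the lip the hollow is 40 mm wide, up to 24 mm above the rim. The other port wears an identical, fixed cap.
- snap_cap_knob (a point): centre of the snap cap's round grip knob: 30 mm diameter, 22 mm high (28 to 50 mm above the rim), 14 mm above the cap's centre; to be taken from above, fingertips just clear of the flat top of the skirt, 11 mm below this point
- port_seat (a point): The open port, fixed: dark round body of 54 mm diameter on a 76 mm flange; point on its axis at the body's flat top, 40 mm above the table, z up. A black rubber seal ring, 49 mm in diameter, lies round the neck; its top is 4.5 mm above this point when free. Fully home, the cap's rim is 0.5 to 2 mm above this point (cap centre 25.5 to 27 mm above it), which takes 7 to 10 N.
- port_tip (a point): top centre of the open port's bright neck, 22 mm above the seat point: 30 mm diameter, top edge bevelled to 21 mm. Four sprung steel balls stand 3.5 mm out of its side, centred 10.5 mm below this point. The cap's lip meets them with its rim about 6 mm below this point, they yield to about 10 N; with its rim 12 to 18 mm below this point the force drops and the cap snaps on; then the rim squeezes the seal ring.
- port_seal (a joint): how far the seal ring of the open port is pressed down: 0 m free, 0.004 m at its stop; spring of 2.5 N per mm
- capped_port: the other port, the same but already covered by a fixed red cap; 91 mm high; origin on its axis at the table top
- dust_cap: bystander: flat black dust cap, 41 mm diameter, 13 mm high, origin at the centre of its underside; not the cap to use
- canister: bystander: clear canister with black lid, 51 mm diameter, 71 mm high, origin at the centre of its underside
- oil_bottle: bystander: amber dropper bottle, 30 mm diameter, 86 mm high, origin at the centre of its underside
- filter_cube: bystander: black filter cube, 40 x 38 x 41 mm, origin at the centre of its underside

How it is judged:
By the outcome, as a careful person would: the job done as asked, in the order asked, and still so for the second after the job is handed in, while the arm keeps its last pose, push and grip.
It also fails if it takes over 51 s, if anything falls off the work surface, if the arm or the gripper's body presses on something with over 40 N, if the wrist force passes 120 N, or if a joint passes its speed limit or range.

### The arm

A 7-joint arm with a two-finger parallel gripper is mounted at the origin on a cart in front of the work surface, level with it; the furniture and walls round the work are solid. World frame = base frame: x ahead of the robot, y to its left, z up, the work surface at z = 0. Lengths are in mm, angles in rad, forces in N, time in s.
With the tool pointing down it reaches from about 425 to 925 mm from the base axis. Payload 6.8 kg.
Tool frame: the origin (TCP) lies on the centre line of the jaws, within the pads' length; the fingertips stand 25 mm ahead of it and the grasp point (between the pads) lies 6 mm ahead of it; z points along the fingers, y is the line along which they close (so a half turn about z gives the same grasp; the last joint's range is limited). The gripper opens to 85 mm and grips with 20 to 120 N. Pads are 22 mm wide; open, the fingers measure 114 mm over their backs; the gripper's body (76 mm by 85 mm) begins 54 mm behind the grasp point. The pads swing forward as they close: fully open they stand 13 mm farther back than shut.
Start: joints at [-1.345, 0.477, 0.022, 1.555, -0.011, 1.109, -0.083], TCP at [221.151, 637.761, 256.308] pointing down, gripper open.
Joint ranges: [-2.96, 2.96], [-0.34, 2.1], [-1.41, 1.46], [0.24, 2.44], [-1.37, 4.51], [0.17, 1.92], [-2.96, 2.96]. Speed limits (rad/s): [2.39, 2.39, 3.14, 3.14, 3.14, 3.14, 3.14].

### API

Orientations are given as a unit quaternion [w, x, y, z].
In Python, from plant import env, eyes gives the robot as it stands.
- The arm moves only by the shell command python3 -m pendant 'ROWS' [FORCE]. ROWS is JSON, a list that holds one entry, the list of rows, each a list of 7 numbers: the shift along the tool's x, y, z in units of 30 mm (1.0 is 30 mm), then the turn, a rotation vector about the tool's x, y, z in units of 6 degrees (1.0 is 6 degrees), then the closure, from -1 (fully open) to 1 (shut), so that 0 is half open. A call has 1 to 12 rows; each row is the pose to reach, as a shift and turn from the pose commanded when the call began, along the tool's axes at that moment; what a row does not reach only later rows make up. A row lasts 1/10 s, in which the tool goes at most 50 mm and 8.59 degrees, less where a joint would pass 70% of its speed; a pose out of reach is approached as far as the arm can. A call with a gripper value outside its range is refused whole. The fingers move at their own pace and stop on an object; FORCE is the grip in N (left out, the last holds). Time passes only in rows, so rows that repeat a pose let the fingers close. It gives the time, the measured TCP pose, the force, the opening and the grip force at its end, in the units of the state.
- env.state(): the state, without advancing time (a new reading comes with each control period).
- eyes.snapshot(name): name is "scene" or "top" or "wrist"; returns (picture, depth): 384x512x3 uint8, blue, green, red; 384x512 float32, mm along the optical axis (not along the pixel's ray), 0 where there is no reading.
- eyes.calibration(name): a dict with "fx", "fy", "cx", "cy" (pixels), "D" ([k1, k2, p1, p2, k3] as OpenCV has them; the pictures are not rectified), "T" (4x4, takes a point from camera to world coordinates); the wrist camera has in their place "tool_from_camera" (4x4, takes a point from camera to tool coordinates, whose origin is the TCP and whose axes are the flange's). Camera axes: x right, y down, z forward; pixel columns grow to the right and rows downward; lengths in mm; the calibration is good to about 2 mm. A picture is of the moment at which its call begins: read the wrist's pose just before it. calibration takes no time and is no camera call.
- env.close_job(): hands the job in; it is judged then, once.
The state is a dict: "t": time; "qpos": joint angles; "joint_vel": joint speeds; "effort": joint torques, N m; "tool_pos": TCP position; "tool_rot": TCP orientation; "ft_force": force on the tool from outside, world axes, zero at the start; "wrist_torque": the same for the moment, N m; "gripper_width": finger opening in mm; "gripper_force": force on a finger pad.
Only numpy, scipy, OpenCV 4.12 (cv2) and the standard library are available. Lean on these libraries where they do the work, as an engineer would, in place of code of your own. Each camera call takes 0.05 s, during which the arm holds its last target. There are 200 camera calls.

## Working session

There is one attempt and no reset: what is moved stays moved. The work goes in short steps, Python scripts to look and compute and a shell command to move; the robot and the scene stay as the last step left them, time stands still between calls to the robot, and variables do not carry over. Pictures are saved under pics/ and viewed, at most 10 in all, crops included, and the job is handed in when it is done.

```bash
mkdir -p pics; python3 - <<'E'
from plant import env, eyes
import cv2,numpy as np
s=env.state();print({k:np.round(v,3).tolist() for k,v in s.items()})
ims=[]
for n in("scene","top"):
    p,d=eyes.snapshot(n);cv2.imwrite(f"pics/{n}0.png",p);np.save(f"pics/{n}0.npy",d)
    c=eyes.calibration(n);print(n,{k:np.round(v,3).tolist() for k,v in c.items()})
print(eyes.calibration("wrist"))
E
```

```text
{'t': 0.0, 'qpos': [-1.345, 0.478, 0.022, 1.556, -0.012, 1.109, -0.083], 'joint_vel': [0.0, 0.002, 0.002, -0.001, 0.0, -0.002, -0.002], 'effort': [-0.0, -59.644, 1.608, -28.121, 0.012, 0.009, -0.0], 'tool_pos': [220.971, 637.219, 255.328], 'tool_rot': [-0.0, 0.166, 0.986, -0.001], 'ft_force': [0.516, -0.836, -0.779], 'wrist_torque': [-0.001, 0.045, -0.001], 'gripper_force': 0.0, 'gripper_width': 85.307}
scene {'fx': 449.307, 'fy': 449.307, 'cx': 248.683, 'cy': 186.934, 'D': [-0.139, 0.0, 0.0, 0.0, 0.0], 'T': [[0.814, -0.403, 0.418, -47.319], [-0.581, -0.554, 0.596, -681.183], [-0.008, -0.728, -0.686, 955.832], [0.0, 0.0, 0.0, 1.0]]}
top {'fx': 462.28, 'fy': 462.28, 'cx': 255.199, 'cy': 193.633, 'D': [0.062, 0.0, 0.0, 0.0, 0.0], 'T': [[-0.043, -0.976, 0.216, 243.035], [-0.999, 0.043, -0.005, 86.222], [-0.005, -0.216, -0.976, 1350.863], [0.0, 0.0, 0.0, 1.0]]}
{'fx': 312.5931501225046, 'fy': 312.5931501225046, 'cx': 262.03847508192854, 'cy': 190.62557356203035, 'D': array([-0.02738947,  0.        ,  0.        ,  0.        ,  0.        ]), 'tool_from_camera': array([[ 1.81325457e-03, -9.55604964e-01, -2.94645322e-01,
         7.47617482e+01],
       [ 9.99998114e-01,  1.52794348e-03,  1.19852836e-03,
         2.48468650e-01],
       [-6.95118253e-04, -2.94646939e-01,  9.55605932e-01,
        -1.17330590e+02],
       [ 0.00000000e+00,  0.00000000e+00,  0.00000000e+00,
         1.00000000e+00]])}
```

View pics/top0.png

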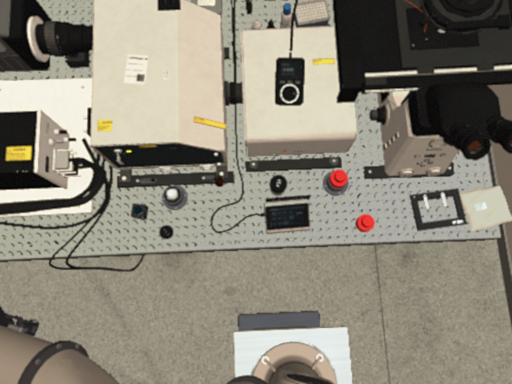

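View pics/scene0.png

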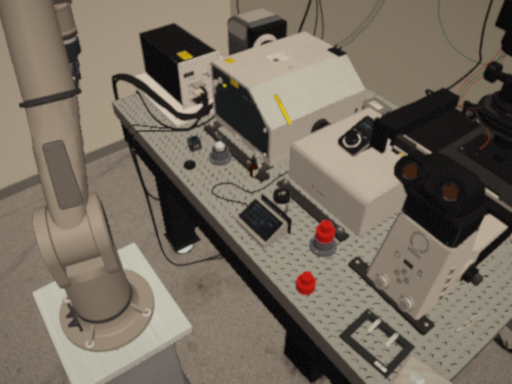

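Top view: loose cap at (365,223), capped port at (338,180), open port with its bright neck at (174,195), filter cube at (139,211), dust cap at (166,232), bottle at (219,182), canister at (278,184). The scene view shows the cap at (306,283) and the open port at (220,152).

```bash
cat > h.py <<'E'
import cv2,numpy as np
from scipy.spatial.transform import Rotation as R
def ray(c,uv,T):
    K=np.array([[c["fx"],0,c["cx"]],[0,c["fy"],c["cy"]],[0,0,1]])
    p=cv2.undistortPoints(np.array([[uv]],float),K,np.array(c["D"]))[0,0]
    return T[:3,3],T[:3,:3]@[p[0],p[1],1]
def onplane(c,uv,z,T=None):
    o,d=ray(c,uv,np.array(c["T"]) if T is None else T); return o+d*(z-o[2])/d[2]
def rot(s): 
    w,x,y,z=s["tool_rot"]; return R.from_quat([x,y,z,w]).as_matrix()
def wristT(c,s):
    T=np.eye(4);T[:3,:3]=rot(s);T[:3,3]=s["tool_pos"];return T@c["tool_from_camera"]
def red(p):
    h=cv2.cvtColor(p,cv2.COLOR_BGR2HSV);return (((h[...,0]<8)|(h[...,0]>172))&(h[...,1]>170)&(h[...,2]>90)).astype(np.uint8)
def blobs(m,a=20):
    n,l,st,ce=cv2.connectedComponentsWithStats(m);return [(st[i].tolist(),ce[i].round(1).tolist()) for i in range(1,n) if st[i][4]>=a]
E
python3 - <<'E'
from plant import env,eyes
from h import *
for n in("top","scene"):
    p=cv2.imread(f"pics/{n}0.png");c=eyes.calibration(n)
    for st,ce in blobs(red(p)): print(n,st,ce,onplane(c,ce,25).round(1),onplane(c,ce,40).round(1))
c=eyes.calibration("top");p=cv2.imread("pics/top0.png")
w=np.zeros(p.shape[:2],np.uint8);w[180:212,160:190]=(p[180:212,160:190].min(2)>185)
for st,ce in blobs(w,10):print("neck",st,ce,onplane(c,ce,60).round(1))
for nm,uv,z in(("cube",(139,211),41),("dust",(166,232),13),("bottle",(219,181),86),("can",(278,183),71),("tablet",(287,216),10)):print(nm,onplane(c,uv,z).round(1))
c=eyes.calibration("scene");print("neck scene",onplane(c,(220,147),60).round(1))
E
```

```text
top [330, 170, 17, 18, 236] [338.1, 178.5] [ 570.8 -166.6   25. ] [ 567.1 -163.8   40. ]
top [357, 215, 17, 16, 217] [364.8, 222.6] [ 436.5 -232.4   25. ] [ 434.3 -228.7   40. ]
scene [316, 220, 19, 23, 339] [325.1, 231.5] [ 586.5 -140.9   25. ] [ 576.3 -149.6   40. ]
scene [296, 272, 19, 23, 332] [305.4, 283.1] [ 432.4 -237.9   25. ] [ 424.7 -245.    40. ]
neck [167, 190, 9, 7, 53] [171.4, 193.0] [540.6 319.   60. ]
cube [496.1 415.1  41. ]
dust [436.  343.4  13. ]
bottle [563.4 180.4  86. ]
can [553.9  13.7  71. ]
tablet [467.9 -10.8  10. ]
neck scene [533.6 303.9  60. ]
```

```bash
cat >> h.py <<'E'
def go(s,tgt):
    d=rot(s).T@(np.array(tgt)-s["tool_pos"]); print("shift units",(d/30).round(2), "tilt",rot(s)[:,2].round(4))
E
python3 -c "
from plant import env
from h import *
s=env.state();go(s,[537,312,230]);print(rot(s).round(3))"
```

```text
shift units [-13.5   -6.79   0.86] tilt [-4.0e-04 -1.6e-03 -1.0e+00]
[[-0.945  0.328 -0.   ]
 [ 0.328  0.945 -0.002]
 [-0.    -0.002 -1.   ]]
```

```bash
python3 -m pendant '[[[-13.5,-6.8,0.85,0,0,0,-1],[-13.5,-6.8,0.85,0,0,0,-1],[-13.5,-6.8,0.85,0,0,0,-1],[-13.5,-6.8,0.85,0,0,0,-1],[-13.5,-6.8,0.85,0,0,0,-1],[-13.5,-6.8,0.85,0,0,0,-1],[-13.5,-6.8,0.85,0,0,0,-1],[-13.5,-6.8,0.85,0,0,0,-1],[-13.5,-6.8,0.85,0,0,0,-1],[-13.5,-6.8,0.85,0,0,0,-1],[-13.5,-6.8,0.85,0,0,0,-1],[-13.5,-6.8,0.85,0,0,0,-1]]]'
python3 - <<'E'
from plant import env,eyes
from h import *
import json
s=env.state();p,d=eyes.snapshot("wrist");cv2.imwrite("pics/w1.png",p);np.save("pics/w1.npy",d)
json.dump({k:np.array(v).tolist() for k,v in s.items()},open("pics/w1.json","w"));print(s["t"],s["tool_pos"],s["joint_vel"],s["ft_force"])
go(s,[434,-232,200])
E
```

```text
t: 1.3
tool_pos: [535.9, 313.5, 230.5]
tool_rot: [-0.001, 0.165, 0.986, 0.0]
ft_force: [-0.4, 1.5, 0.4]
gripper_width: 85.5
gripper_force: 0.0
1.3 [535.9115644  313.49403456 230.46562786] [-0.02200924 -0.00379869 -0.01259456 -0.00052775  0.00142701  0.00010659
  0.00212334] [-0.37867342  1.54645857  0.42259694]
shift units [ -2.72 -18.3    1.01] tilt [-1.2e-03  5.0e-04 -1.0e+00]
```

View pics/w1.png

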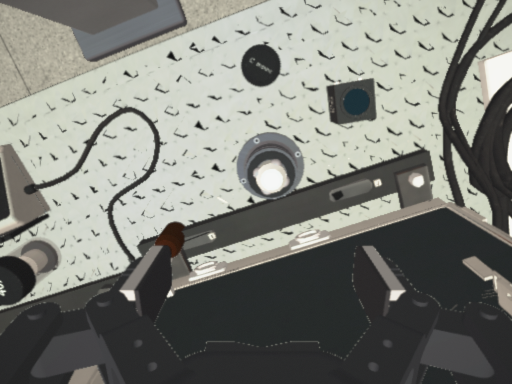

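The wrist view shows the neck at about (270,177), the dust cap at (261,65), the cube at (352,101) and the bottle at (172,238). The dark box front lies beyond the port.

```bash
python3 - <<'E'
from plant import env,eyes
from h import *
import json
s=json.load(open("pics/w1.json"));s={k:np.array(v) for k,v in s.items()}
p=cv2.imread("pics/w1.png");d=np.load("pics/w1.npy");c=eyes.calibration("wrist");T=wristT(c,s)
w=np.zeros(p.shape[:2],np.uint8);w[150:205,240:300]=(p[150:205,240:300].min(2)>215)
for st,ce in blobs(w,30):print("bright",st,ce,onplane(c,ce,62,T).round(1))
def P(u,v):
    o,r=ray(c,(u,v),T);return (o+r*d[v,u]).round(1)
for uv in((270,178),(270,172),(270,185),(262,178),(278,178),(255,165),(300,260),(255,260),(410,215),(330,190)):print(uv,P(*uv))
# point cloud around neck
vv,uu=np.mgrid[150:205,235:305];pts=np.array([P(u,v) for u,v in zip(uu.ravel(),vv.ravel())])
k=pts[(pts[:,2]>57)&(pts[:,2]<67)];print("neck pts",len(k),k.mean(0),(k.min(0)+k.max(0))/2,k.max(0)-k.min(0))
k=pts[(pts[:,2]>36)&(pts[:,2]<48)];print("body",len(k),(k.min(0)+k.max(0))/2,k.max(0)-k.min(0))
E
python3 -c "
import cv2;p=cv2.imread('pics/w1.png')[120:215,220:320];cv2.imwrite('pics/w1c.png',cv2.resize(p,None,fx=6,fy=6,interpolation=2))"
```

```text
bright [257, 165, 26, 28, 530] [269.1, 178.6] [539.5 320.   62. ]
(270, 178) [539.1 321.   62.5]
(270, 172) [533.8 322.8  61.3]
(270, 185) [545.7 318.8  62. ]
(262, 178) [536.8 313.8  61.5]
(278, 178) [541.2 328.2  63.5]
(255, 165) [526.4 310.   43.7]
(300, 260) [622.5 323.4  78. ]
(255, 260) [625.  275.5  46.5]
(410, 215) [622.  441.2  57.9]
(330, 190) [584.5 376.5  19.4]
neck pts 630 [539.84539683 322.30984127  60.79761905] [540.5  322.4   60.55] [27.8 27.4  6.9]
body 1230 [541.   322.2   41.85] [53.2 53.  11.3]
```

View pics/w1c.png

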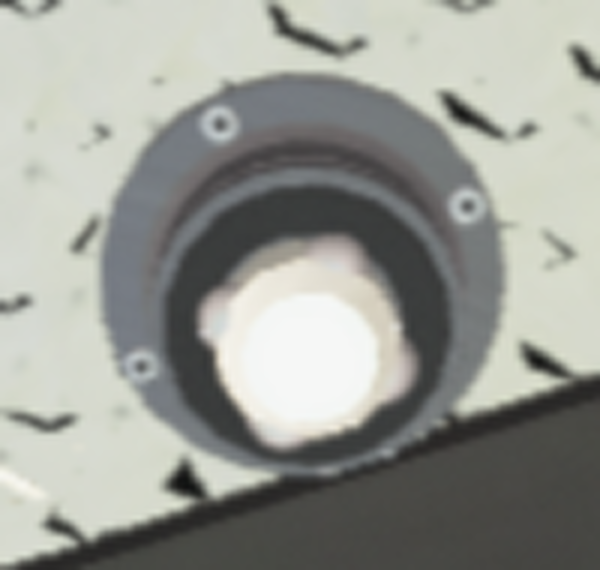

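The crop shows the bevelled tip centred at about (272,178) in the full image, so the port is at about (540.5, 322). Next I go above the cap.

```bash
python3 -m pendant '[[[-2.7,-18.3,1,0,0,0,-1],[-2.7,-18.3,1,0,0,0,-1],[-2.7,-18.3,1,0,0,0,-1],[-2.7,-18.3,1,0,0,0,-1],[-2.7,-18.3,1,0,0,0,-1],[-2.7,-18.3,1,0,0,0,-1],[-2.7,-18.3,1,0,0,0,-1],[-2.7,-18.3,1,0,0,0,-1],[-2.7,-18.3,1,0,0,0,-1],[-2.7,-18.3,1,0,0,0,-1],[-2.7,-18.3,1,0,0,0,-1],[-2.7,-18.3,1,0,0,0,-1]]]'
cat > look.py <<'E'
import sys
from plant import env,eyes
from h import *
s=env.state();p,d=eyes.snapshot("wrist");cv2.imwrite(f"pics/{sys.argv[1]}.png",p);np.save(f"pics/{sys.argv[1]}.npy",d)
c=eyes.calibration("wrist");T=wristT(c,s);print(s["t"],s["tool_pos"].round(1),s["ft_force"].round(1),s["qpos"].round(2))
m=red(p);bl=blobs(m,100)
for st,ce in bl:
    print(st,ce,onplane(c,ce,35,T).round(1))
    x,y,w,h=st[:4]
    pts=np.array([(lambda o,r:o+r*d[v,u])(*ray(c,(u,v),T)) for v in range(y,y+h) for u in range(x,x+w) if m[v,u] and d[v,u]>0])
    zt=np.percentile(pts[:,2],98);k=pts[abs(pts[:,2]-zt)<4];print("top z",zt.round(1),"n",len(k),"mid",((k.min(0)+k.max(0))/2).round(1),"span",(k.max(0)-k.min(0)).round(1))
    tgt=k[:,:2].mean(0);print("mean",tgt.round(1))
E
python3 look.py w2
```

```text
t: 2.55
tool_pos: [432.1, -237.5, 201.1]
tool_rot: [0.0, 0.169, 0.986, -0.001]
ft_force: [-0.1, 0.8, 0.1]
gripper_width: 84.8
gripper_force: 0.0
2.55 [ 432.1 -237.5  201.1] [-0.1  0.8  0.1] [ 0.03  0.25  0.41  2.06 -0.13  0.85  1.74]
[244, 151, 50, 52, 1997] [268.1, 176.8] [ 433.3 -231.6   35. ]
top z 50.7 n 832 mid [ 437.8 -232.5   49.4] span [29.9 30.3  5.2]
mean [ 437.  -232.1]
[379, 252, 35, 35, 225] [399.1, 266.4] [ 568.4 -135.1   35. ]
top z 206.3 n 2 mid [ 445.2 -181.6  206.2] span [0.1 0.1 1.7]
mean [ 445.2 -181.6]
```

View pics/w2.png

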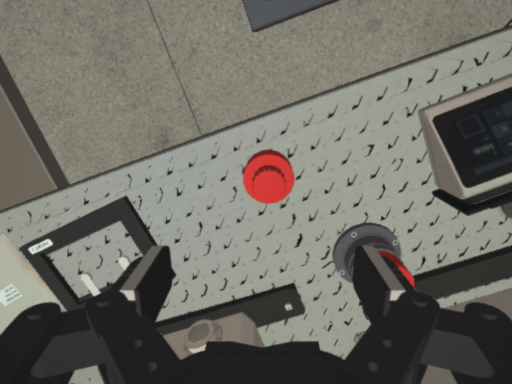

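The wrist view shows the loose cap knob centred at (269,178) and the capped port at (380,262), well clear. The cap is at about (437, -232.3).

```bash
python3 -c "
from plant import env
from h import *
go(env.state(),[437,-232.3,90])"
```

```text
shift units [-0.1   0.15  3.7 ] tilt [ 2.e-04 -1.e-03 -1.e+00]
```

```bash
python3 -m pendant '[[[-0.1,0.15,1.6,0,0,0,-1],[-0.1,0.15,3,0,0,0,-1],[-0.1,0.15,3.7,0,0,0,-1],[-0.1,0.15,3.7,0,0,0,-1],[-0.1,0.15,3.7,0,0,0,-1],[-0.1,0.15,3.7,0,0,0,-1]]]'
python3 look.py w3; python3 -c "
from plant import env
from h import *
go(env.state(),[437,-232.3,55])"
```

```text
t: 3.2
tool_pos: [439.4, -229.1, 91.2]
tool_rot: [0.001, 0.165, 0.986, 0.0]
ft_force: [-0.1, -0.6, -0.4]
gripper_width: 85.6
gripper_force: 0.0
3.2 [ 439.4 -229.1   91.2] [-0.1 -0.6 -0.4] [ 0.08  0.44  0.33  2.13 -0.25  0.6   1.83]
[216, 172, 78, 85, 4974] [254.6, 213.6] [ 431.7 -230.5   35. ]
top z 50.6 n 2043 mid [ 436.9 -232.5   49.2] span [29.1 30.7  5.3]
mean [ 436.3 -232.2]
[422, 366, 33, 18, 321] [435.6, 374.6] [ 593.3 -147.7   35. ]
shift units [ 0.04 -0.12  1.21] tilt [ 2.9e-03 -5.0e-04 -1.0e+00]Traceback (most recent call last):
  File "look.py", line 11, in <module>
    zt=np.percentile(pts[:,2],98);k=pts[abs(pts[:,2]-zt)<4];print("top z",zt.round(1),"n",len(k),"mid",((k.min(0)+k.max(0))/2).round(1),"span",(k.max(0)-k.min(0)).round(1))
                                                                                                         ~~~~~^^^
    return umr_minimum(a, axis, None, out, keepdims, initial, where)
ValueError: zero-size array to reduction operation minimum which has no identity
```

```bash
python3 -m pendant '[[[0,-0.1,0.6,0,0,0,-1],[0.04,-0.1,1.2,0,0,0,-1],[0.04,-0.1,1.2,0,0,0,-1],[0.04,-0.1,1.2,0,0,0,-1],[0.04,-0.1,1.2,0,0,0,0.2],[0.04,-0.1,1.2,0,0,0,1],[0.04,-0.1,1.2,0,0,0,1],[0.04,-0.1,1.2,0,0,0,1],[0.04,-0.1,1.2,0,0,0,1],[0.04,-0.1,1.2,0,0,0,1],[0.04,-0.1,1.2,0,0,0,1],[0.04,-0.1,1.2,0,0,0,1]]]' 60
python3 -c "
from plant import env
from h import *
s=env.state();print(s['tool_pos'],s['qpos'])"
```

```text
t: 4.45
tool_pos: [436.1, -232.1, 54.4]
tool_rot: [0.0, 0.166, 0.986, 0.0]
ft_force: [-1.6, 0.3, 7.7]
gripper_width: 28.2
gripper_force: 58.6
[ 436.07090471 -232.10297949   54.44796639] [ 0.12303111  0.5064584   0.29731046  2.14679748 -0.28851928  0.52471419
  1.87312468]
```

```bash
python3 -m pendant '[[[0,0,-0.5,0,0,0,1],[0,0,-1.5,0,0,0,1],[0,0,-3,0,0,0,1],[0,0,-4.5,0,0,0,1],[0,0,-4.5,0,0,0,1],[0,0,-4.5,0,0,0,1]]]'
python3 look.py w4; python3 -c "
from plant import env
from h import *
go(env.state(),[540.5,322.3,190])"
```

```text
t: 5.05
tool_pos: [436.3, -232.1, 189.8]
tool_rot: [0.001, 0.166, 0.986, 0.0]
ft_force: [-0.1, 0.4, -1.9]
gripper_width: 28.2
gripper_force: 59.2
5.05 [ 436.3 -232.1  189.8] [-0.1  0.4 -1.9] [ 0.01  0.27  0.42  2.07 -0.15  0.82  1.75]
[216, 190, 92, 111, 6586] [262.0, 243.1] [ 495.5 -251.8   35. ]
top z 185.9 n 3041 mid [ 437.1 -231.6  184.6] span [30.9 29.9  5.4]
mean [ 436.6 -231.6]
[350, 256, 61, 41, 1319] [379.2, 273.0] [ 565.2 -152.    35. ]
top z 75.6 n 40 mid [ 553.  -149.    75.7] span [8.5 8.9 7.7]
mean [ 552.1 -148.8]
shift units [ 2.74 18.6  -0.04] tilt [-1.e-04  4.e-04 -1.e+00]
```

View pics/w4.png

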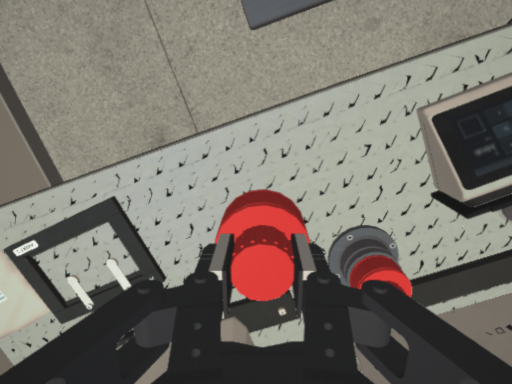

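The cap is held upright, its knob centred between the fingers at (262,270), and the capped port is undisturbed at (379,273). Next I carry it to the port.

```bash
python3 -m pendant '[[[2.73,18.6,0,0,0,0,1],[2.73,18.6,0,0,0,0,1],[2.73,18.6,0,0,0,0,1],[2.73,18.6,0,0,0,0,1],[2.73,18.6,0,0,0,0,1],[2.73,18.6,0,0,0,0,1],[2.73,18.6,0,0,0,0,1],[2.73,18.6,0,0,0,0,1],[2.73,18.6,0,0,0,0,1],[2.73,18.6,0,0,0,0,1],[2.73,18.6,0,0,0,0,1],[2.73,18.6,0,0,0,0,1]]]'
python3 -m pendant '[[[0,0,0.5,0,0,0,1],[0,0,1,0,0,0,1],[0,0,1.5,0,0,0,1],[0,0,1.5,0,0,0,1],[0,0,1.5,0,0,0,1]]]'
python3 look.py w5; python3 -c "
from plant import env
from h import *
go(env.state(),[540,321.8,122])"
```

```text
t: 6.3
tool_pos: [539.2, 328.8, 186.2]
tool_rot: [-0.002, 0.162, 0.987, 0.0]
ft_force: [-0.3, -0.3, -1.6]
gripper_width: 28.0
gripper_force: 59.4
t: 6.8
tool_pos: [541.1, 320.3, 143.1]
tool_rot: [-0.001, 0.167, 0.986, -0.001]
ft_force: [-0.4, -0.0, 0.0]
gripper_width: 28.0
gripper_force: 59.4
6.8 [541.1 320.3 143.1] [-0.4 -0.   0. ] [-0.77  0.53  0.18  1.78 -0.12  0.85  0.7 ]
[215, 190, 94, 110, 6582] [262.0, 242.6] [577.1 308.2  35. ]
top z 139.1 n 3015 mid [541.9 320.4 137.8] span [29.7 30.6  5.2]
mean [541.2 320.7]
shift units [0.06 0.01 0.73] tilt [ 1.e-04 -2.e-04 -1.e+00]
```

View pics/w5.png

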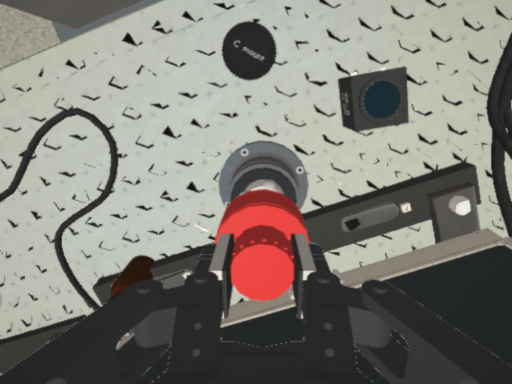

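The cap is centred over the port: the port axis appears at about (263,180) just behind the skirt, and the depth reading agrees within 2 mm. Next I descend to just above the balls.

```bash
python3 -m pendant '[[[0.05,0.04,0.3,0,0,0,1],[0.05,0.04,0.6,0,0,0,1],[0.05,0.04,0.8,0,0,0,1],[0.05,0.04,0.97,0,0,0,1],[0.05,0.04,0.97,0,0,0,1],[0.05,0.04,0.97,0,0,0,1]]]' 100
```

```text
t: 7.45
tool_pos: [540.3, 323.6, 114.6]
tool_rot: [-0.0, 0.166, 0.986, -0.0]
ft_force: [-0.6, -0.8, -1.0]
gripper_width: 27.2
gripper_force: 98.5
```

Straight down, no side force; on in small steps.

```bash
python3 -m pendant '[[[0,0,0.07,0,0,0,1],[0,0,0.13,0,0,0,1],[0,0,0.2,0,0,0,1],[0,0,0.2,0,0,0,1]]]'
python3 -m pendant '[[[0,0,0.07,0,0,0,1],[0,0,0.13,0,0,0,1],[0,0,0.13,0,0,0,1]]]'
python3 -m pendant '[[[0,0,0.07,0,0,0,1],[0,0,0.1,0,0,0,1],[0,0,0.1,0,0,0,1]]]'
```

```text
t: 7.85
tool_pos: [540.4, 323.0, 109.5]
tool_rot: [0.0, 0.166, 0.986, -0.0]
ft_force: [-1.4, -1.5, 5.8]
gripper_width: 26.8
gripper_force: 100.0
t: 8.15
tool_pos: [539.9, 322.7, 105.0]
tool_rot: [-0.0, 0.166, 0.986, -0.001]
ft_force: [-1.5, -2.4, 1.4]
gripper_width: 26.7
gripper_force: 99.1
t: 8.45
tool_pos: [539.4, 322.4, 100.2]
tool_rot: [-0.001, 0.166, 0.986, -0.001]
ft_force: [0.1, -3.1, -8.8]
gripper_width: 26.6
gripper_force: 98.9
```

```bash
python3 -m pendant '[[[0,0,0.05,0,0,0,1],[0,0,0.07,0,0,0,1],[0,0,0.07,0,0,0,1]]]'
python3 -m pendant '[[[0,0,0.03,0,0,0,1],[0,0,0.05,0,0,0,1],[0,0,0.05,0,0,0,1],[0,0,0.05,0,0,0,1]]]'
```

```text
t: 8.75
tool_pos: [539.9, 323.4, 99.3]
tool_rot: [-0.0, 0.166, 0.986, -0.0]
ft_force: [-1.8, -2.5, -5.4]
gripper_width: 26.8
gripper_force: 99.2
t: 9.15
tool_pos: [540.2, 323.6, 98.5]
tool_rot: [0.0, 0.166, 0.986, 0.0]
ft_force: [-3.2, -2.4, 0.4]
gripper_width: 26.8
gripper_force: 99.5
```

```bash
python3 -m pendant '[[[0,0,0.03,0,0,0,1],[0,0,0.05,0,0,0,1],[0,0,0.05,0,0,0,1],[0,0,0.05,0,0,0,1]]]'
python3 -m pendant '[[[0,0,0.03,0,0,0,1],[0,0,0.03,0,0,0,1],[0,0,0.03,0,0,0,1],[0,0,0.03,0,0,0,1]]]'
python3 look.py w6
```

```text
t: 9.55
tool_pos: [540.4, 323.7, 97.5]
tool_rot: [0.0, 0.166, 0.986, 0.0]
ft_force: [-4.5, -3.5, 3.6]
gripper_width: 26.4
gripper_force: 100.0
t: 9.95
tool_pos: [540.4, 323.7, 96.7]
tool_rot: [0.0, 0.166, 0.986, 0.0]
ft_force: [-5.2, -4.0, 5.7]
gripper_width: 27.0
gripper_force: 100.1
9.95 [540.4 323.7  96.7] [-5.2 -4.   5.7] [-0.76  0.59  0.17  1.8  -0.13  0.76  0.71]
[216, 189, 93, 112, 6617] [261.6, 242.2] [554.3 319.2  35. ]
top z 92.6 n 3001 mid [541.2 324.   92.1] span [30.3 29.9  7. ]
mean [540.6 324.1]
```

```bash
python3 -m pendant '[[[0.02,-0.03,0.02,0,0,0,1],[0.02,-0.03,0.03,0,0,0,1],[0.02,-0.03,0.03,0,0,0,1],[0.02,-0.03,0.03,0,0,0,1]]]'
python3 -m pendant '[[[0.01,-0.02,0.02,0,0,0,1],[0.01,-0.02,0.02,0,0,0,1],[0.01,-0.02,0.02,0,0,0,1],[0.01,-0.02,0.02,0,0,0,1]]]'
```

```text
t: 10.4
tool_pos: [540.3, 323.6, 96.4]
tool_rot: [0.001, 0.166, 0.986, 0.001]
ft_force: [-3.6, -3.1, 7.6]
gripper_width: 26.9
gripper_force: 100.2
t: 10.8
tool_pos: [540.2, 323.6, 96.1]
tool_rot: [0.001, 0.166, 0.986, 0.001]
ft_force: [-2.8, -2.7, 7.6]
gripper_width: 26.8
gripper_force: 100.2
```

```bash
python3 -m pendant '[[[0.01,-0.02,0.02,0,0,0,1],[0.01,-0.02,0.03,0,0,0,1],[0.01,-0.02,0.03,0,0,0,1],[0.01,-0.02,0.03,0,0,0,1],[0.01,-0.02,0.03,0,0,0,1],[0.01,-0.02,0.03,0,0,0,1]]]'; python3 look.py w7
```

```text
t: 11.4
tool_pos: [540.2, 323.5, 95.6]
tool_rot: [0.002, 0.166, 0.986, 0.002]
ft_force: [-2.6, -2.5, 8.3]
gripper_width: 27.2
gripper_force: 100.6
11.4 [540.2 323.5  95.6] [-2.6 -2.5  8.3] [-0.76  0.59  0.17  1.8  -0.13  0.75  0.71]
[216, 190, 94, 111, 6605] [261.6, 242.3] [553.8 319.3  35. ]
top z 91.6 n 2996 mid [541.4 323.8  90.8] span [29.6 29.7  6.5]
mean [540.4 323.9]
```

```bash
python3 -m pendant '[[[0,0,0.02,0,0,0,1],[0,0,0.02,0,0,0,1],[0,0,0.02,0,0,0,1],[0,0,0.02,0,0,0,1],[0,0,0.02,0,0,0,1],[0,0,0.02,0,0,0,1],[0,0,0.02,0,0,0,1],[0,0,0.02,0,0,0,1]]]'; python3 look.py w8
```

```text
t: 12.25
tool_pos: [540.2, 323.5, 95.2]
tool_rot: [0.002, 0.166, 0.986, 0.002]
ft_force: [-2.7, -3.8, 10.8]
gripper_width: 26.8
gripper_force: 101.3
12.25 [540.2 323.5  95.2] [-2.7 -3.8 10.8] [-0.76  0.59  0.17  1.8  -0.14  0.75  0.71]
[216, 190, 93, 111, 6605] [261.6, 242.3] [553.6 319.4  35. ]
top z 91.2 n 2999 mid [541.2 323.8  90.3] span [30.6 29.7  6.3]
mean [540.4 323.9]
```

View pics/w8.png

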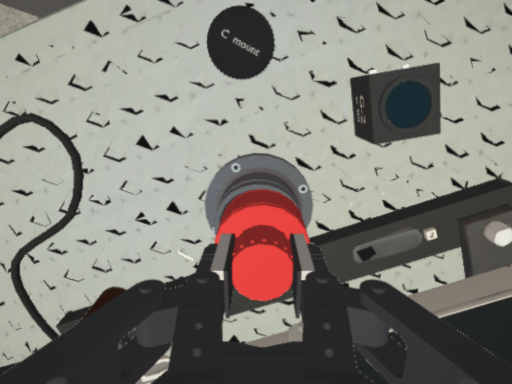

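The cap is seated on the port at (262,215), and the dust cap and cube are untouched. I'll average the force while holding.

```bash
python3 - <<'E'
from plant import env,eyes
import numpy as np
a=[]
for i in range(8):
    eyes.snapshot("wrist");s=env.state();a.append(np.r_[s["ft_force"],s["tool_pos"]])
print(np.mean(a,0).round(2),np.std(a,0).round(2))
E
```

```text
[ -2.91  -3.08  10.8  540.18 323.51  95.2 ] [0.39 0.65 0.43 0.02 0.02 0.02]
```

```bash
python3 -m pendant '[[[0,0,-0.01,0,0,0,1],[0,0,-0.01,0,0,0,1],[0,0,-0.01,0,0,0,1],[0,0,-0.01,0,0,0,1],[0,0,-0.01,0,0,0,1],[0,0,-0.01,0,0,0,1]]]'; python3 - <<'E'
from plant import env,eyes
import numpy as np
a=[]
for i in range(8):
    eyes.snapshot("wrist");s=env.state();a.append(np.r_[s["ft_force"],s["tool_pos"]])
print(np.mean(a,0).round(2))
E
```

```text
t: 13.3
tool_pos: [540.1, 323.5, 95.3]
tool_rot: [0.002, 0.166, 0.986, 0.002]
ft_force: [-2.9, -2.1, 9.9]
gripper_width: 27.1
gripper_force: 101.3
[ -2.29  -2.58   8.57 540.15 323.51  95.26]
```

Steady at about 8.6 N with the seal squeezed about 3.5 mm, so I'm handing in.

```bash
python3 -c "
from plant import env
print(env.close_job())"
```

```text
the job is handed in; nothing more can be done
None
```

The red cap is snapped onto the open port and pressed fully home, with the seal ring squeezed an estimated 3.5 mm at about 8.6 N; it was handed in at about 14 s, still gripped and pressed down, and nothing else was touched.

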